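# Offer the pearl dish to the client over the sample palette

## Task

Pick up the steel pearl dish by its upright tab and lift it straight up a few centimetres off the coaster, then carry it over the marble palette, turning it in the air about a quarter turn clockwise (seen from above) so that its tab points directly away from the row of nail tips. Finish still holding the dish by the tab, still and level, its middle over the middle of the palette and its underside about 10 cm above the table, with the loose pearl resting in the middle of the dish. Carry it gently: keep the dish level and the pearl near the middle all the way, do not touch the pearl, and leave the bottles, jars and buffer where they are.

Things in the scene. Friction and masses are not known exactly. Their poses are not given: they have to be found in the camera images.
- dish_mid (a point): Round steel dish, 121 mm across, about 140 g, with one loose pearl in it. Point: middle of its inner floor, 6 mm above the dish's underside. Rim 23 mm above the underside. The floor rises 7 degrees out to 26 mm, then 23 degrees to the rim, so the pearl settles in the middle when the dish is level. Axes: z up, x from the middle towards the upright tab.
- dish_tab (a point): The dish's handle: an upright flat steel tab on its rim. Point: where to pinch it, on its mid-plane, 64 mm from the dish's middle along x, 58 mm above the underside. Tab 10 mm thick along x (pinch along x: one finger inside, one outside), 34 mm wide along y; its top is 22 mm above this point; the dish's rim is 35 mm below. Axes as the dish's.
- pearl_center (a point): Centre of the loose pearl bead, a white ball 24 mm in diameter, 18 g, that rolls freely in the dish; it starts at rest in the dish's middle.
- coaster: Round cork coaster, fixed, 90 mm across and 12 mm high, on which the dish stands, centred, at the start; origin at the centre of its underside. It lies to the left or to the right of the robot, the palette on the other side.
- palette: White marble palette, fixed, 130 mm (x) by 170 mm (y), 12 mm thick; origin at the centre of its underside. Six sample nail tips (24 x 14 mm, 4 mm high) lie in a row along its +x edge, the side far from the robot; its x axis points from its middle to that row.
- polish_a: Bystander: small polish bottle, 30 mm across, 68 mm tall, black cap; origin at the centre of its underside. Leave it where it stands.
- polish_b: Bystander: small polish bottle, 30 mm across, 68 mm tall, white cap; origin at the centre of its underside. Leave it where it stands.
- polish_c: Bystander: polish bottle of amber glass, 32 mm across, 75 mm tall; origin at the centre of its underside. Leave it where it stands.
- jar_a: Bystander: clear jar with white lid, 44 mm across, 36 mm tall; origin at the centre of its underside. Leave it where it stands.
- jar_b: Bystander: glass jar with black lid, 50 mm across, 40 mm tall; origin at the centre of its underside. Leave it where it stands.
- buffer: Bystander: grey buffer block, 30 x 90 x 25 mm, long side along its y axis; origin at the centre of its underside. Leave it where it stands.
Things that resemble listed ones, but are neither listed nor needed, are in the scene too. There is more than one size of the palette; the job needs the largest.

How it is judged:
By the outcome, as a careful person would: the job done as asked, in the order asked, and still so for the second after the job is handed in, while the arm keeps its last pose, push and grip.
It also fails if it takes over 58 s, if anything falls off the work surface, if the arm or the gripper's body presses on something with over 40 N, if the wrist force passes 120 N, or if a joint passes its speed limit or range.

## Robot

A 7-joint arm with a two-finger parallel gripper is mounted at the origin on the work surface. World frame = base frame: x ahead of the robot, y to its left, z up, the work surface at z = 0. Lengths are in m, angles in degrees, forces in N, time in s.
With the tool pointing down it reaches from about 0.4 to 0.85 m from the base axis. Payload 4.5 kg.
Tool frame: the origin (TCP) lies midway between the tips of the shut fingers; the grasp point (between the pads) lies 19 mm behind it; z points along the fingers, y is the line along which they close (so a half turn about z gives the same grasp; the last joint's range is limited). The gripper opens to 85 mm and grips with 20 to 120 N. Pads are 22 mm wide; open, the fingers measure 114 mm over their backs; the gripper's body (76 mm by 85 mm) begins 54 mm behind the grasp point. The pads swing forward as they close: fully open they stand 13 mm farther back than shut.
Start: joints at [-73.522, 39.483, -11.15, 89.685, 9.013, 51.709, -12.324], TCP at [0.157, 0.605, 0.205] pointing down, gripper open.
Joint ranges: [-172.22, 172.22], [-26.19, 119.32], [-84.43, 86.54], [7.71, 146.69], [-57.33, 237.33], [2.42, 119.75], [-152.13, 152.13]. Speed limits (degrees/s): [147.25, 147.25, 180, 180, 180, 180, 180].

## Interface

Orientations are given as [roll, pitch, yaw] about the fixed x, y, z axes, in that order (R = Rz(yaw) Ry(pitch) Rx(roll)).
In Python, from plant import env, viewer, ticket gives the robot as it stands. The module is installed in compiled form; this text tells all that it offers.
- The arm moves only by the shell command python3 -m pendant 'ROWS' [FORCE]. ROWS is JSON, a list that holds one entry, the list of rows, each a list of 5 numbers: the finger opening in mm, from 0 to 85.4, then the shift along the world's x, y, z in mm, then the turn about the world's z in rad. A call has 1 to 8 rows; each row is the pose to reach, as a shift and turn from the pose commanded when the call began; what a row does not reach only later rows make up. A row lasts 1/10 s, in which the tool goes at most 50 mm and 8.59 degrees, less where a joint would pass 70% of its speed; a pose out of reach is approached as far as the arm can. A call with a gripper value outside its range is refused whole. The fingers move at their own pace and stop on an object; FORCE is the grip in N (left out, the last holds). Time passes only in rows, so rows that repeat a pose let the fingers close. It gives the time, the measured TCP pose, the force, the opening and the grip force at its end, in the units of the state.
- env.get_state(): the state, without advancing time (a new reading comes with each control period).
- viewer.get_image(name): name is "scene" or "top" or "wrist"; returns the picture (420x560x3 uint8, red, green, blue); there is no depth.
- viewer.camera_params(name): a dict with "fx", "fy", "cx", "cy" (pixels), "cam_to_world" (4x4, takes a point from camera to world coordinates); the wrist camera has in their place "tool_from_camera" (4x4, takes a point from camera to tool coordinates, whose origin is the TCP and whose axes are the flange's). Camera axes: x right, y down, z forward; pixel columns grow to the right and rows downward; lengths in m; the calibration is good to about 2 mm. A picture is of the moment at which its call begins: read the wrist's pose just before it. camera_params takes no time and is no camera call.
- ticket.hand_in(): hands the job in; it is judged then, once.
The state is a dict: "time": time; "qpos": joint angles; "qd": joint speeds; "tau": joint torques, N m; "eef_pos": TCP position; "ee_rot": TCP orientation; "force": force on the tool from outside, world axes, zero at the start; "moment": the same for the moment, N m; "gripper_width": finger opening in m; "finger_force": force on a finger pad.
Only numpy, scipy, OpenCV 4.12 (cv2) and the standard library are available. Lean on these libraries where they do the work, as an engineer would, in place of code of your own. Each camera call takes 0.05 s, during which the arm holds its last target. There are 200 camera calls.

## Working session

There is one attempt and no reset: what is moved stays moved. The work goes in short steps, Python scripts to look and compute and a shell command to move; the robot and the scene stay as the last step left them, time stands still between calls to the robot, and variables do not carry over. Pictures are saved under pics/ and viewed, at most 10 in all, crops included, and the job is handed in when it is done.

```bash
mkdir -p pics
python3 - <<'E'
from plant import env, viewer
import cv2, numpy as np
np.set_printoptions(precision=4,suppress=True)
s=env.get_state();print(s['time'],s['eef_pos'],s['ee_rot'],s['gripper_width'],s['force'])
for n in("scene","top","wrist"):
    im=viewer.get_image(n);cv2.imwrite(f"pics/{n}0.png",im[:,:,::-1]);print(n,viewer.camera_params(n))
a=[cv2.imread(f"pics/{n}0.png") for n in("scene","top")]
E
```

```text
0.0 [0.1568 0.6043 0.2039] [-179.8943    0.0073  165.4611] 0.08514276064599155 [-0.1259  0.3073  0.3029]
scene {'fx': 510.0382169003427, 'fy': 510.0382169003427, 'cx': 276.29226387928975, 'cy': 210.95315460539499, 'cam_to_world': array([[ 0.6084,  0.4192, -0.6739,  1.2728],
       [ 0.7936, -0.3242,  0.5148, -0.6542],
       [-0.0027, -0.848 , -0.53  ,  0.7009],
       [ 0.    ,  0.    ,  0.    ,  1.    ]])}
top {'fx': 521.3237806520061, 'fy': 521.3237806520061, 'cx': 271.1795898455226, 'cy': 208.96894221341213, 'cam_to_world': array([[-0.0149, -0.9918,  0.1272,  0.3308],
       [-0.9999,  0.0151,  0.0008, -0.0578],
       [-0.0027, -0.1272, -0.9919,  1.2999],
       [ 0.    ,  0.    ,  0.    ,  1.    ]])}
wrist {'fx': 315.45928291837055, 'fy': 315.45928291837055, 'cx': 280.4219952825145, 'cy': 209.02672445024336, 'tool_from_camera': array([[-0.001 , -0.9637, -0.267 ,  0.0679],
       [ 1.    , -0.0008, -0.0009, -0.0001],
       [ 0.0006, -0.267 ,  0.9637, -0.1687],
       [ 0.    ,  0.    ,  0.    ,  1.    ]])}
```

View pics/top0.png

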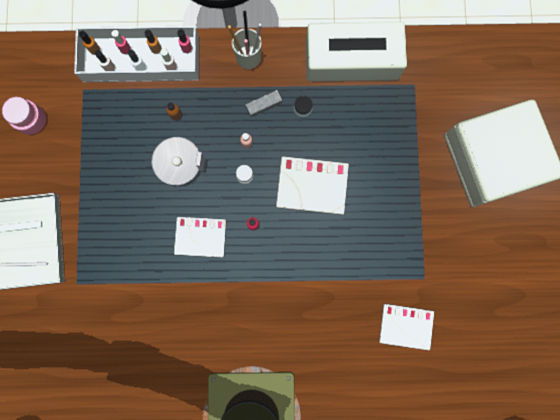

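View pics/scene0.png

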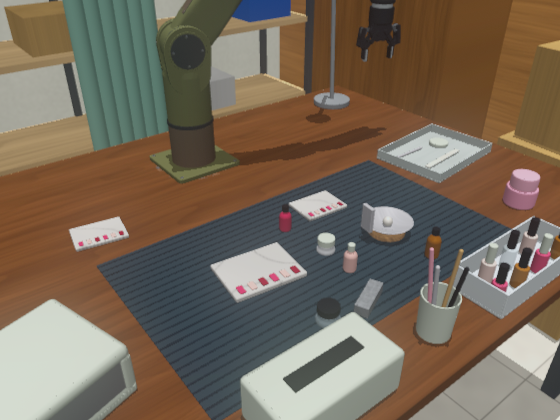

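The top view shows the dish at about (177,161) with its tab on the right at (201,160). The large palette is at (313,185) with its nail row on the upper, far edge. The white jar (244,174) and pink bottle (246,140) stand between them, and the red bottle is at (252,223). The scene view agrees with this.

```bash
cat > h.py <<'E'
import cv2, numpy as np
from scipy.spatial.transform import Rotation as R
np.set_printoptions(precision=4,suppress=True)
def ray(cp,T,uv,z):
    uv=np.atleast_2d(np.asarray(uv,float))
    d=np.c_[(uv[:,0]-cp['cx'])/cp['fx'],(uv[:,1]-cp['cy'])/cp['fy'],np.ones(len(uv))]@T[:3,:3].T
    o=T[:3,3]; return o+d*((z-o[2])/d[:,2])[:,None]
def wristT(s,cp):
    T=np.eye(4);T[:3,:3]=R.from_euler('xyz',s['ee_rot'],degrees=True).as_matrix();T[:3,3]=s['eef_pos'];return T@cp['tool_from_camera']
E
python3 - <<'E'
from h import *
from plant import viewer
cp=viewer.camera_params("top");T=cp['cam_to_world']
im=cv2.imread('pics/top0.png');hsv=cv2.cvtColor(im,cv2.COLOR_BGR2HSV)
m=((hsv[...,2]>115)&(hsv[...,1]<60)).astype(np.uint8)
m[:85]=0
n,l,st,c=cv2.connectedComponentsWithStats(m)
for i in range(1,n):
    if st[i,4]>60: print(st[i],c[i],ray(cp,T,c[i],.035)[0,:2])
# palette corners
for seed in [(185,313)]:
    lab=l[185,325];cn=max(cv2.findContours((l==lab).astype(np.uint8),0,2)[0],key=cv2.contourArea)
    b=cv2.boxPoints(cv2.minAreaRect(cn));w=ray(cp,T,b,.012);print('pal',b,w[:,:2],w.mean(0),[np.linalg.norm(w[i]-w[i-1]) for i in range(4)],[np.degrees(np.arctan2(*(w[i]-w[i-1])[1::-1])) for i in range(4)])
crop=np.hstack([cv2.resize(im[120:205,135:225],None,fx=4.4,fy=4.4,interpolation=2),cv2.resize(im[145:230,268:358],None,fx=4.4,fy=4.4,interpolation=2)])
cv2.imwrite('pics/c1.png',crop)
E
```

```text
[246  90  36  24 398] [263.5729 101.7362] [ 0.7649 -0.0418]
[  2  97  28  27 583] [ 15.2916 109.7753] [0.7538 0.5818]
[ 454  100  106  103 7266] [508.5304 150.4294] [ 0.6303 -0.6473]
[445 133  29  73 157] [458.0255 167.8471] [ 0.5883 -0.5196]
[ 151  137   51   48 1896] [175.6825 160.4995] [0.6176 0.1779]
[ 276  156   73   59 3375] [312.0471 185.9864] [ 0.5485 -0.1582]
[235 164  18  20 275] [244.0509 173.8   ] [0.5815 0.0088]
[   0  193   60   97 5142] [ 28.1406 241.7736] [0.4216 0.5348]
[ 174  216   52   42 1832] [199.5153 237.3139] [0.4262 0.1183]
[ 379  304   55   46 1948] [406.2367 327.3214] [ 0.2047 -0.3734]
pal [[275.2433 206.9993]
 [280.8173 155.4397]
 [349.3141 162.8448]
 [343.7401 214.4043]] [[ 0.5007 -0.067 ]
 [ 0.6318 -0.0831]
 [ 0.61   -0.2553]
 [ 0.4796 -0.237 ]] [ 0.5555 -0.1606  0.012 ] [np.float64(0.171302768178976), np.float64(0.13201172212611792), np.float64(0.17349463795303263), np.float64(0.1317364880157483)] [np.float64(82.90307738764552), np.float64(-7.026514629084487), np.float64(-97.19294703252467), np.float64(172.02039976808925)]
```

View pics/c1.png

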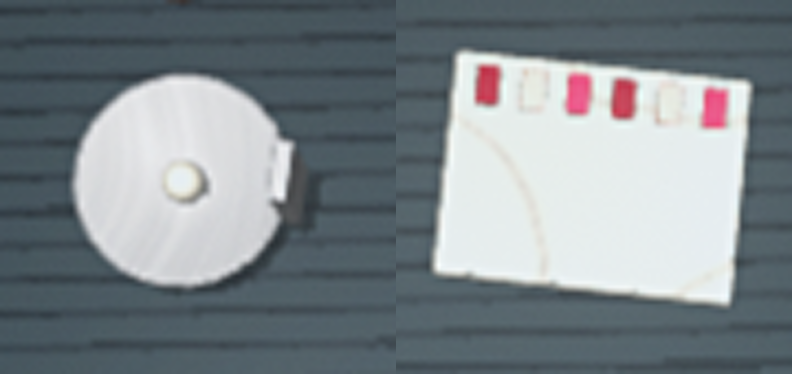

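The crop shows the dish circle centred at (183,181), the pearl in the middle, and the tab's top strip around (281,172). The palette's nail row is on its upper edge.

Run:
```python
from h import *
from plant import viewer
cp=viewer.camera_params("top");T=cp['cam_to_world']
f=lambda u,v:(u/4.4+135-.4,v/4.4+120-.4)
c=ray(cp,T,f(179.5,181),.035)[0]; p=ray(cp,T,f(182,181),.030)[0]
t=ray(cp,T,f(281.5,172),.092)[0]; a=ray(cp,T,f(288,140),.092)[0];b=ray(cp,T,f(278,202),.092)[0]
l=ray(cp,T,f(73,181),.035)[0];up=ray(cp,T,f(183,73),.035)[0];dn=ray(cp,T,f(183,288),.035)[0]
print(c,p,t,a,b,l,up,dn); d=t-p;print(np.hypot(*d[:2]),np.degrees(np.arctan2(d[1],d[0])),'width',np.hypot(*(a-b)[:2]),np.degrees(np.arctan2(*(a-b)[1::-1]))-90)
# scene view of pearl & other objects
cp=viewer.camera_params("scene");T=cp['cam_to_world']
print('scene pearl',ray(cp,T,(388,222),.030))
```

```text
[0.617  0.1786 0.035 ] [0.6182 0.1781 0.03  ] [0.6082 0.1131 0.092 ] [0.6258 0.1097 0.092 ] [0.5918 0.1149 0.092 ] [0.618  0.2386 0.035 ] [0.6794 0.1771 0.035 ] [0.5559 0.1761 0.035 ]
0.06575661711093977 -98.67657878451661 width 0.034368797282999616 -98.84654663374408
scene pearl [[0.6231 0.1788 0.03  ]]
```

```bash
python3 -m pendant '[[[85,20,-22,0,0],[85,60,-65,0,0],[85,92,-100,0,0.02],[85,124,-135,0,0.04],[85,156,-170,0,0.06],[85,188,-205,0,0.08],[85,220,-240,0,0.1],[70,250,-272,0,0.102]]]'
python3 -m pendant '[[[60,32,-34,0,0],[50,64,-69,0,0],[42,96,-104,0,0],[42,130,-142,0,0],[42,162,-177,0,0],[42,185,-203,0,0],[42,199,-216,0,0],[42,201,-218,0,0]]]'
python3 -m pendant '[[[42,0,0,0,0],[42,0,0,0,0],[42,0,0,0,0],[42,0,0,0,0]]]'
python3 - <<'E'
from h import *
from plant import env,viewer
s=env.get_state();im=viewer.get_image('wrist')[:,:,::-1];cv2.imwrite('pics/w1.png',im);print(s['eef_pos'],s['ee_rot'],s['gripper_width'],s['force'])
cp=viewer.camera_params('wrist');T=np.linalg.inv(wristT(s,cp))
for p in ([.608,.114,.092],[.618,.178,.030]):
    q=T[:3,:3]@p+T[:3,3];print(cp['fx']*q[0]/q[2]+cp['cx'],cp['fy']*q[1]/q[2]+cp['cy'])
E
```

```text
time: 0.95
eef_pos: [0.4082, 0.3307, 0.2046]
ee_rot: [-180.0, 0.0, 171.3]
force: [0.3, 0.2, 0.3]
gripper_width: 0.073
finger_force: 0.0
time: 1.75
eef_pos: [0.6096, 0.1114, 0.2041]
ee_rot: [-179.9, 0.0, 171.0]
force: [-0.3, 0.8, 0.7]
gripper_width: 0.0421
finger_force: 0.0
time: 2.15
eef_pos: [0.6072, 0.1163, 0.2049]
ee_rot: [180.0, -0.0, 171.4]
force: [0.2, 0.7, 0.1]
gripper_width: 0.0423
finger_force: 0.0
[0.6072 0.1163 0.2049] [179.9773  -0.0177 171.4277] 0.04226561204604106 [0.2262 0.743  0.1236]
278.32055227304977 199.64767596367952
337.13009119096796 186.59004250174726
```

View pics/w1.png

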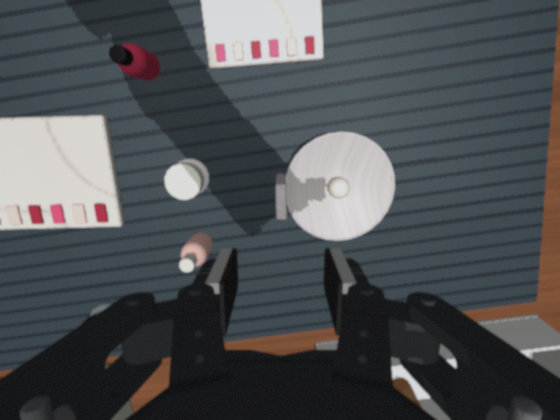

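The wrist view shows the tab at (281,197) and the pearl at (339,187), within about 2 mm of the prediction. I'll descend part-way and refine.

```bash
python3 -m pendant '[[[42,0,0,-15,0],[42,0,0,-40,0],[42,0,0,-60,0],[42,0,0,-70,0],[42,0,0,-70,0],[42,0,0,-70,0],[42,0,0,-70,0]]]' | head -3
python3 - <<'E'
from h import *
from plant import env,viewer
s=env.get_state();im=viewer.get_image('wrist')[:,:,::-1];print(s['eef_pos'],s['ee_rot'])
c=im[100:300,200:460];cv2.imwrite('pics/w2.png',cv2.resize(c,None,fx=3,fy=3,interpolation=2))
cv2.imwrite('pics/w2full.png',im)
cp=viewer.camera_params('wrist');T=np.linalg.inv(wristT(s,cp))
for p in ([.608,.114,.092],[.618,.178,.030]):
    q=T[:3,:3]@p+T[:3,3];print(3*(cp['fx']*q[0]/q[2]+cp['cx']-200),3*(cp['fy']*q[1]/q[2]+cp['cy']-100))
E
```

```text
time: 2.9
eef_pos: [0.6088, 0.1154, 0.1359]
ee_rot: [179.9, 0.1, 171.3]
[0.6088 0.1154 0.1359] [179.9409   0.1174 171.3069]
235.78240300063982 361.1891778022299
453.73260719745775 298.61125776735844
```

View pics/w2.png

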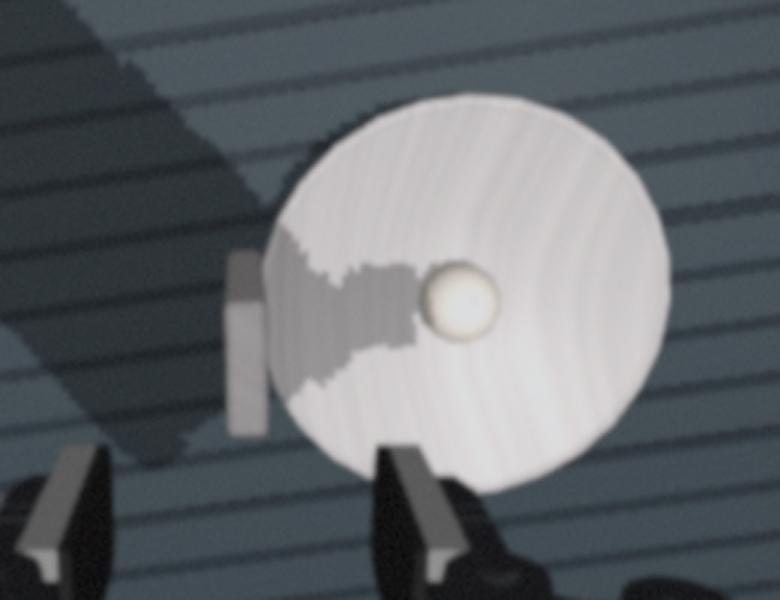

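The crop shows the tab's top face with corners (226,303), (264,303), (268,437) and (229,437), and the pearl at (459,301).

Run:
```python
from h import *
from plant import viewer
cp=viewer.camera_params('wrist');T=wristT(dict(eef_pos=[0.6088,0.1154,0.1359],ee_rot=[179.9409,0.1174,171.3069]),cp)
f=lambda u,v:(u/3+200-.33,v/3+100-.33)
C=ray(cp,T,[f(226,303),f(264,303),f(268,437),f(229,437)],.092);t=C.mean(0)
p=ray(cp,T,f(459,301),.030)[0];d=ray(cp,T,f(468,293),.035)[0]
e=(C[0]+C[1]-C[2]-C[3])/2;g=(C[1]+C[2]-C[0]-C[3])/2
print('tab',t,'pearl',p,'dishrim',d,np.linalg.norm(e),np.linalg.norm(g),np.degrees(np.arctan2(e[1],e[0])))
for q in(p,d):v=(t-q)[:2];print(np.hypot(*v),np.degrees(np.arctan2(v[1],v[0])))
# fingers midpoint in tool frame: image cols of tips
fi=ray(cp,T,[f(110,447),f(377,447)],.1359);print('tips',fi,fi.mean(0))
```

```text
tab [0.6106 0.116  0.092 ] pearl [0.6186 0.1792 0.03  ] dishrim [0.6152 0.1811 0.035 ] 0.033275899951592934 0.009093915900532806 172.74556946821372
0.06373995651668565 -97.23011785690151
0.06524092364986625 -94.05078995382529
tips [[0.6074 0.0897 0.1359]
 [0.6152 0.1403 0.1359]] [0.6113 0.115  0.1359]
```

```bash
python3 -m pendant '[[[42,1,1,-10,0.02],[42,1,1,-25,0.02],[42,1,1,-40,0.02],[42,1,1,-55,0.02],[42,1,1,-68,0.02],[42,1,1,-78,0.02],[42,1,1,-84,0.02],[42,1,1,-84,0.02]]]'
python3 -m pendant '[[[42,0,0,0,0],[42,0,0,0,0],[42,0,0,0,0]]]'
python3 - <<'E'
from h import *
from plant import env,viewer
s=env.get_state();im=viewer.get_image('wrist')[:,:,::-1];print(s['eef_pos'],s['ee_rot'])
cv2.imwrite('pics/w3.png',im)
E
```

```text
time: 3.75
eef_pos: [0.6084, 0.1159, 0.0498]
ee_rot: [-180.0, -0.1, 172.5]
force: [-0.7, -1.0, 1.0]
gripper_width: 0.0423
finger_force: 0.0
time: 4.05
eef_pos: [0.6094, 0.1161, 0.0514]
ee_rot: [180.0, 0.1, 172.4]
force: [0.7, 0.7, 0.6]
gripper_width: 0.0422
finger_force: 0.0
[0.6094 0.1161 0.0514] [179.969    0.0646 172.4457]
```

View pics/w3.png

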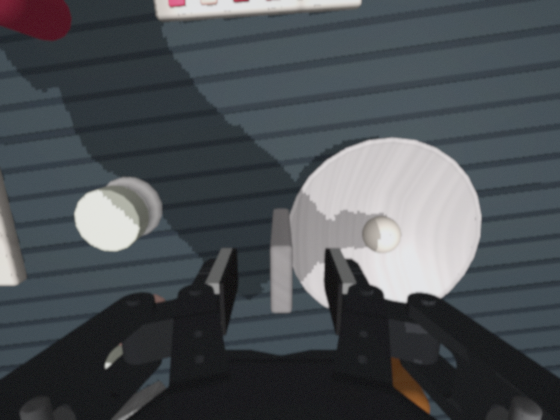

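The tab sits centred between the fingers, at column 281.5 with the fingertips at 238 and 325, and it looks aligned. I'll close gently in small steps.

```bash
python3 -m pendant '[[[36,0,0,0,0],[30,0,0,0,0],[25,0,0,0,0],[20,0,0,0,0],[17,0,0,0,0],[15,0,0,0,0],[13,0,0,0,0],[12,0,0,0,0]]]' 20
python3 -m pendant '[[[11,0,0,0,0],[10.5,0,0,0,0],[10,0,0,0,0],[9,0,0,0,0],[7,0,0,0,0],[5,0,0,0,0],[3,0,0,0,0],[3,0,0,0,0]]]' 40
python3 -m pendant '[[[0,0,0,0,0],[0,0,0,0,0],[0,0,0,0,0],[0,0,0,0,0],[0,0,0,0,0],[0,0,0,0,0]]]' 80
python3 - <<'E'
from h import *
from plant import env,viewer
s=env.get_state();im=viewer.get_image('wrist')[:,:,::-1];print(s['eef_pos'],s['ee_rot'],s['moment'])
cv2.imwrite('pics/w4.png',im)
g=cv2.cvtColor(im,6)
for k in('w3','w4'):
    im=cv2.imread(f'pics/{k}.png').astype(float); c=im[200:270,345:420]; m=(c[...,2]-c[...,0]>18)&(c[...,2]>150); y,x=np.nonzero(m); print(k,m.sum(),x.mean()+345 if len(x) else 0,y.mean()+200 if len(y) else 0)
E
```

```text
time: 4.9
eef_pos: [0.6089, 0.116, 0.0507]
ee_rot: [180.0, 0.0, 172.4]
force: [-0.6, -1.1, -0.2]
gripper_width: 0.0121
finger_force: 0.0
time: 5.7
eef_pos: [0.609, 0.1162, 0.0508]
ee_rot: [180.0, 0.0, 172.5]
force: [-0.5, -0.5, 1.1]
gripper_width: 0.0092
finger_force: 40.0
time: 6.3
eef_pos: [0.609, 0.1159, 0.0508]
ee_rot: [180.0, 0.0, 172.4]
force: [-0.9, -0.4, 3.8]
gripper_width: 0.0074
finger_force: 80.3
[0.609  0.1159 0.0508] [179.997    0.0095 172.4413] [0.0775 0.1607 0.0217]
w3 0 0 0
w4 0 0 0
```

```bash
python3 -m pendant '[[[0,0,0,0.5,0],[0,0,0,2,0],[0,0,0,4,0],[0,0,0,6.5,0],[0,0,0,9.5,0],[0,0,0,13,0],[0,0,0,17,0],[0,0,0,21,0]]]' 80
python3 -m pendant '[[[0,0,0,4,0],[0,0,0,8,0],[0,0,0,12,0],[0,0,0,16,0],[0,0,0,20,0],[0,0,0,24,0],[0,0,0,28,0],[0,0,0,32,0]]]'
python3 -m pendant '[[[0,0,0,4,0],[0,0,0,8,0],[0,0,0,12,0],[0,0,0,16,0],[0,0,0,20,0],[0,0,0,24,0],[0,0,0,28,0],[0,0,0,31,0]]]'
python3 -m pendant '[[[0,0,0,2,0],[0,0,0,3.5,0],[0,0,0,4,0],[0,0,0,4,0],[0,0,0,4,0],[0,0,0,4,0],[0,0,0,4,0],[0,0,0,4,0]]]'
python3 - <<'E'
from h import *
from plant import env,viewer
s=env.get_state();w=viewer.get_image('wrist')[:,:,::-1];sc=viewer.get_image('scene')[:,:,::-1];print(s['eef_pos'],s['ee_rot'],s['moment'])
cv2.imwrite('pics/w5f.png',w);cv2.imwrite('pics/s5f.png',sc)
cv2.imwrite('pics/m5.png',np.hstack([cv2.resize(w[120:340,220:500],(400,314)),cv2.resize(sc[130:288,300:500],(400,314),interpolation=2)]))
E
```

```text
time: 7.15
eef_pos: [0.609, 0.1161, 0.0722]
ee_rot: [180.0, 0.0, 172.5]
force: [-0.1, -0.1, -1.6]
gripper_width: 0.0076
finger_force: 79.5
time: 7.95
eef_pos: [0.6089, 0.116, 0.1041]
ee_rot: [180.0, -0.0, 172.4]
force: [0.3, 0.1, -1.4]
gripper_width: 0.0077
finger_force: 79.5
time: 8.75
eef_pos: [0.609, 0.1161, 0.1351]
ee_rot: [180.0, 0.0, 172.5]
force: [-1.0, -0.5, -1.3]
gripper_width: 0.0078
finger_force: 79.5
time: 9.55
eef_pos: [0.6089, 0.116, 0.1387]
ee_rot: [180.0, -0.0, 172.5]
force: [-0.9, -0.1, -1.1]
gripper_width: 0.0083
finger_force: 79.5
[0.6089 0.116  0.1387] [179.9957  -0.0032 172.4506] [-0.0514 -0.0426 -0.0087]
```

View pics/m5.png

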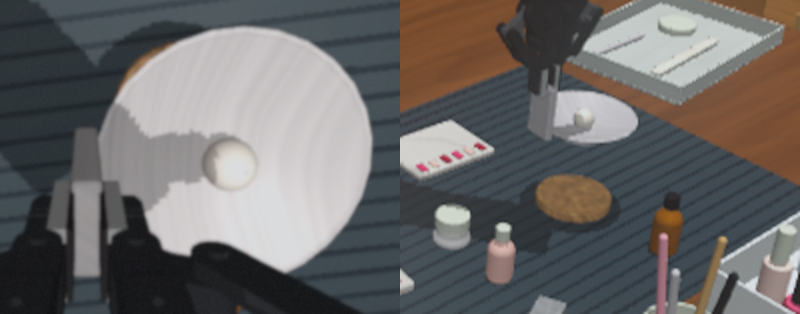

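Left crop: the dish is held, with the pearl near its middle at about (230,163) in the crop. Right crop: the coaster is bare and the dish looks level. The opening is creeping slightly, so I'll compare with the pre-lift picture for tilt.

```bash
cat >> h.py <<'E'
def rim(im):
    hsv=cv2.cvtColor(im,cv2.COLOR_BGR2HSV)
    m=((hsv[...,2]>125)&(hsv[...,1]<50)).astype(np.uint8)
    g=cv2.medianBlur(im,5)
    r=[]
    for v in (190,210,235):
        row=np.nonzero(m[v,340:])[0]+340; run=row[row<520]; r.append(run.max())
    col=[int(np.nonzero(m[60:300,u])[0].min()+60) for u in (370,395,420)]
    c=im[190:270,345:430].astype(float)
    k=cv2.HoughCircles(cv2.cvtColor(im[170:290,325:450],6),cv2.HOUGH_GRADIENT,1,50,param1=60,param2=10,minRadius=13,maxRadius=26)
    return r,col,None if k is None else k[0,:2]+[325,170,0]
E
python3 - <<'E'
from h import *
for k in('w3','w4','w5f'): print(k,*rim(cv2.imread(f'pics/{k}.png')))
from plant import env
E
python3 -m pendant '[[[0,0,0,0,0],[0,0,0,0,0],[0,0,0,0,0],[0,0,0,0,0]]]' 110
python3 - <<'E'
from h import *
from plant import viewer
w=viewer.get_image('wrist')[:,:,::-1].copy();cv2.imwrite('pics/w6f.png',w);print(*rim(w))
E
```

```text
w3 [np.int64(475), np.int64(480), np.int64(480)] [140, 137, 141] [[381.5 232.5  18. ]
 [346.5 273.5  14.7]]
w4 [np.int64(475), np.int64(481), np.int64(481)] [140, 138, 142] [[381.5 236.5  17.4]]
w5f [np.int64(473), np.int64(479), np.int64(479)] [140, 138, 143] [[381.5 234.5  19.3]]
time: 10.05
eef_pos: [0.6089, 0.116, 0.1387]
ee_rot: [180.0, 0.0, 172.4]
force: [-0.1, 0.7, -2.1]
gripper_width: 0.0068
finger_force: 109.9
[np.int64(473), np.int64(479), np.int64(479)] [140, 139, 143] [[379.5 234.5  19.1]]
```

The droop is under 1° and the pearl is centred. Next I'll work out a gentle min-jerk carry of the dish's centre.

Run:
```python
from h import *
t0=np.array([.609,.116]);a0=np.radians(-97.55);tu=-1.565;P=np.array([.5555,-.1606])
d=lambda a:.064*np.array([np.cos(a),np.sin(a)])
c0=t0-d(a0);N=56;s=np.arange(N+1)/N;s=10*s**3-15*s**4+6*s**5
Q=np.array([np.r_[1000*(c0+k*(P-c0)+d(a0+k*tu)-t0),k*tu] for k in s])
Q[:,:2]=Q[:,:2].round(1);Q[:,2]=Q[:,2].round(3)
for i in range(0,N,8): print('['+','.join('[0,%g,%g,0,%g]'%tuple((Q[j]-Q[i]).round(3)) for j in range(i+1,i+9))+']')
```

```text
[[0,-0,-0,0,0],[0,-0.1,-0.1,0,-0.001],[0,-0.2,-0.5,0,-0.002],[0,-0.5,-1.1,0,-0.005],[0,-1,-2,0,-0.01],[0,-1.7,-3.4,0,-0.016],[0,-2.6,-5.2,0,-0.025],[0,-3.7,-7.6,0,-0.036]]
[[0,-1.5,-2.8,0,-0.014],[0,-3.2,-6.2,0,-0.031],[0,-5.2,-10.2,0,-0.05],[0,-7.4,-14.7,0,-0.073],[0,-10,-19.8,0,-0.098],[0,-12.8,-25.4,0,-0.126],[0,-15.9,-31.5,0,-0.157],[0,-19.3,-38.1,0,-0.19]]
[[0,-3.6,-7,0,-0.037],[0,-7.4,-14.4,0,-0.075],[0,-11.4,-22.2,0,-0.116],[0,-15.5,-30.3,0,-0.16],[0,-19.8,-38.6,0,-0.205],[0,-24.1,-47.1,0,-0.252],[0,-28.5,-55.8,0,-0.3],[0,-33,-64.6,0,-0.35]]
[[0,-4.4,-8.8,0,-0.051],[0,-8.8,-17.7,0,-0.102],[0,-13.1,-26.6,0,-0.154],[0,-17.2,-35.3,0,-0.206],[0,-21.3,-44,0,-0.259],[0,-25.2,-52.5,0,-0.311],[0,-28.9,-60.9,0,-0.362],[0,-32.4,-69,0,-0.413]]
[[0,-3.2,-7.9,0,-0.05],[0,-6.3,-15.6,0,-0.098],[0,-9.1,-22.9,0,-0.145],[0,-11.7,-30,0,-0.19],[0,-14.1,-36.6,0,-0.234],[0,-16.2,-43,0,-0.275],[0,-18.1,-48.9,0,-0.313],[0,-19.8,-54.5,0,-0.35]]
[[0,-1.5,-5.2,0,-0.033],[0,-2.8,-9.9,0,-0.064],[0,-4,-14.2,0,-0.092],[0,-5,-18.1,0,-0.117],[0,-5.8,-21.5,0,-0.14],[0,-6.5,-24.5,0,-0.159],[0,-7.1,-27,0,-0.176],[0,-7.6,-29.2,0,-0.19]]
[[0,-0.4,-1.7,0,-0.011],[0,-0.7,-3.1,0,-0.02],[0,-0.9,-4.1,0,-0.026],[0,-1,-4.8,0,-0.031],[0,-1.1,-5.2,0,-0.034],[0,-1.2,-5.5,0,-0.035],[0,-1.2,-5.5,0,-0.036],[0,-1.2,-5.6,0,-0.036]]
```

```bash
python3 -m pendant '[[[0,0,0,0,0],[0,-0.1,-0.1,0,-0.001],[0,-0.2,-0.5,0,-0.002],[0,-0.5,-1.1,0,-0.005],[0,-1,-2,0,-0.01],[0,-1.7,-3.4,0,-0.016],[0,-2.6,-5.2,0,-0.025],[0,-3.7,-7.6,0,-0.036]]]'
python3 -m pendant '[[[0,-1.5,-2.8,0,-0.014],[0,-3.2,-6.2,0,-0.031],[0,-5.2,-10.2,0,-0.05],[0,-7.4,-14.7,0,-0.073],[0,-10,-19.8,0,-0.098],[0,-12.8,-25.4,0,-0.126],[0,-15.9,-31.5,0,-0.157],[0,-19.3,-38.1,0,-0.19]]]'
python3 -m pendant '[[[0,-3.6,-7,0,-0.037],[0,-7.4,-14.4,0,-0.075],[0,-11.4,-22.2,0,-0.116],[0,-15.5,-30.3,0,-0.16],[0,-19.8,-38.6,0,-0.205],[0,-24.1,-47.1,0,-0.252],[0,-28.5,-55.8,0,-0.3],[0,-33,-64.6,0,-0.35]]]'
python3 -m pendant '[[[0,-4.4,-8.8,0,-0.051],[0,-8.8,-17.7,0,-0.102],[0,-13.1,-26.6,0,-0.154],[0,-17.2,-35.3,0,-0.206],[0,-21.3,-44,0,-0.259],[0,-25.2,-52.5,0,-0.311],[0,-28.9,-60.9,0,-0.362],[0,-32.4,-69,0,-0.413]]]'
python3 -m pendant '[[[0,-3.2,-7.9,0,-0.05],[0,-6.3,-15.6,0,-0.098],[0,-9.1,-22.9,0,-0.145],[0,-11.7,-30,0,-0.19],[0,-14.1,-36.6,0,-0.234],[0,-16.2,-43,0,-0.275],[0,-18.1,-48.9,0,-0.313],[0,-19.8,-54.5,0,-0.35]]]'
python3 -m pendant '[[[0,-1.5,-5.2,0,-0.033],[0,-2.8,-9.9,0,-0.064],[0,-4,-14.2,0,-0.092],[0,-5,-18.1,0,-0.117],[0,-5.8,-21.5,0,-0.14],[0,-6.5,-24.5,0,-0.159],[0,-7.1,-27,0,-0.176],[0,-7.6,-29.2,0,-0.19]]]'
python3 -m pendant '[[[0,-0.4,-1.7,0,-0.011],[0,-0.7,-3.1,0,-0.02],[0,-0.9,-4.1,0,-0.026],[0,-1,-4.8,0,-0.031],[0,-1.1,-5.2,0,-0.034],[0,-1.2,-5.5,0,-0.035],[0,-1.2,-5.5,0,-0.036],[0,-1.2,-5.6,0,-0.036]]]'
python3 -m pendant '[[[0,0,0,0,0],[0,0,0,0,0],[0,0,0,0,0],[0,0,0,0,0],[0,0,0,0,0],[0,0,0,0,0],[0,0,0,0,0],[0,0,0,0,0]]]'
python3 - <<'E'
from h import *
from plant import env,viewer
s=env.get_state();w=viewer.get_image('wrist')[:,:,::-1].copy();t=viewer.get_image('top')[:,:,::-1].copy();print(s['time'],s['eef_pos'],s['ee_rot'],s['qpos'],*rim(w))
cv2.imwrite('pics/w7f.png',w);cv2.imwrite('pics/t7f.png',t)
cv2.imwrite('pics/m7.png',np.hstack([cv2.resize(w[60:340,200:480],(400,400)),cv2.resize(t[135:235,263:363],(400,400),interpolation=2)]))
E
```

```text
time: 10.9
eef_pos: [0.6051, 0.1083, 0.1387]
ee_rot: [180.0, -0.0, 170.3]
force: [1.2, -0.1, -2.3]
gripper_width: 0.0068
finger_force: 109.9
time: 11.7
eef_pos: [0.5856, 0.0697, 0.1387]
ee_rot: [180.0, -0.0, 159.3]
force: [0.3, -0.0, -2.3]
gripper_width: 0.0068
finger_force: 109.9
time: 12.5
eef_pos: [0.5525, 0.005, 0.1387]
ee_rot: [180.0, 0.0, 139.2]
force: [0.5, 0.3, -1.8]
gripper_width: 0.0069
finger_force: 109.9
time: 13.3
eef_pos: [0.5202, -0.064, 0.1387]
ee_rot: [180.0, 0.0, 115.5]
force: [-0.4, -0.0, -1.7]
gripper_width: 0.007
finger_force: 109.9
time: 14.1
eef_pos: [0.5006, -0.1182, 0.1387]
ee_rot: [180.0, -0.0, 95.6]
force: [-0.5, -0.6, -1.9]
gripper_width: 0.007
finger_force: 109.9
time: 14.9
eef_pos: [0.4931, -0.1471, 0.1387]
ee_rot: [180.0, -0.0, 84.8]
force: [0.8, 0.5, -1.8]
gripper_width: 0.007
finger_force: 109.9
time: 15.7
eef_pos: [0.4919, -0.1525, 0.1387]
ee_rot: [180.0, -0.0, 82.8]
force: [-0.2, 0.9, -2.7]
gripper_width: 0.007
finger_force: 109.9
time: 16.5
eef_pos: [0.4919, -0.1526, 0.1387]
ee_rot: [180.0, -0.0, 82.8]
force: [-1.1, 0.4, -2.0]
gripper_width: 0.007
finger_force: 109.9
16.5 [ 0.4919 -0.1526  0.1387] [179.9922  -0.0011  82.7849] [  8.1129  37.3013   6.4657 112.9345  -7.8093  30.164   12.8109] [np.int64(473), np.int64(478), np.int64(479)] [99, 99, 99] [[381.5 234.5  19.4]]
```

View pics/m7.png

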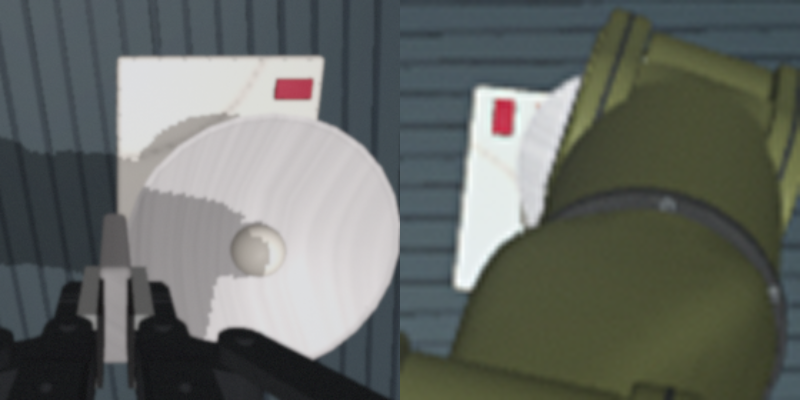

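The pearl is in the middle of the dish. The palette's visible edge has corners at crop (118,57) and (322,57), which I'll use to check the alignment.

Run:
```python
from h import *
from plant import viewer
cp=viewer.camera_params('wrist');T=wristT(dict(eef_pos=[.4919,-.1526,.1387],ee_rot=[179.9922,0,82.785]),cp)
f=lambda u,v:(u*.7+200-.15,v*.7+60-.15)
A,B,E=ray(cp,T,[f(118,57),f(323,57),f(118,190)],.012)[:,:2]
v=B-A;print(A,B,np.hypot(*v),np.degrees(np.arctan2(v[1],v[0])));w=E-A;print('side',np.degrees(np.arctan2(w[1],w[0])))
th=np.arctan2(v[1],v[0]);ux=np.array([np.cos(th),np.sin(th)]);uy=np.array([-ux[1],ux[0]])
for sg in(1,-1):print('centre',(A+B)/2+sg*.085*uy)
print('pearl',ray(cp,T,(381.5,234.5),.117),ray(cp,T,f(258,250),.117))
```

```text
[ 0.5042 -0.0674] [ 0.6304 -0.0835] 0.12724495229763477 -7.27259979992328
side -97.17432229025854
centre [0.5781 0.0088]
centre [ 0.5565 -0.1598]
pearl [[ 0.5555 -0.163   0.117 ]] [[ 0.5548 -0.1632  0.117 ]]
```

```bash
python3 -m pendant '[[[0,0,1,0,0],[0,0,1,0.5,0],[0,0,1,0.5,0],[0,0,1,0.5,0],[0,0,1,0.5,0],[0,0,1,0.5,0],[0,0,1,0.5,0],[0,0,1,0.5,0]]]'; python3 -m pendant '[[[0,0,0,0,0],[0,0,0,0,0],[0,0,0,0,0],[0,0,0,0,0],[0,0,0,0,0],[0,0,0,0,0],[0,0,0,0,0],[0,0,0,0,0]]]' | tail -2
python3 - <<'E'
from h import *
from plant import viewer,ticket
print(*rim(viewer.get_image('wrist')[:,:,::-1].copy()))
print(ticket.hand_in())
E
```

```text
time: 17.4
eef_pos: [0.4919, -0.1516, 0.1392]
ee_rot: [180.0, -0.0, 82.8]
force: [-0.7, -0.6, -1.8]
gripper_width: 0.0072
finger_force: 109.9
gripper_width: 0.007
finger_force: 109.9
[np.int64(473), np.int64(478), np.int64(479)] [100, 100, 100] [[380.5 234.5  19.9]]
the job is handed in; nothing more can be done
None
```

The job is handed in: the dish is held by its tab, level to about 1°, its middle within about 2 mm of the palette's middle and its underside about 10 cm above the table, with the tab pointing away from the nail tips and the pearl resting in the middle.

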